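# Refit the lever on the splined stem of a bench valve

## Task

The lever of the bench valve has been taken off for cleaning. Pick it up, set its drilled hub over the splined stem, find by feel under light pressure the angle at which the splines match (never force it down), and slide it fully home; then turn the valve clockwise, seen from above, up to its stop and let go, with the rest of the bench left undisturbed.

Things in the scene. Friction and masses are not known exactly. Their poses are not given: they have to be found in the camera images.
- lever: The valve's lever, bare aluminium, 0.25 to 0.5 kg: hexagonal hub 44 mm across flats and 42 mm tall, drilled through; flat arm (20 mm wide, 10 mm thick, at mid height); black upright grip at the arm's end. Starts lying on the table. Origin: centre of the hub's underside; x along the arm, hub to grip; z up along the bore. Before it is home it must never press on the valve with more than 60 N.
- hub (a point): Centre of the lever's hub, half-way up (21 mm above its underside), axes as the lever. Two of the hexagon's flats face the lever's +y and -y, good to grasp. The bore has six slots 60 degrees apart (7 mm wide, reaching 17 mm from the axis), one of them in line with the arm; between the slots it clears a round pin of 22 mm diameter.
- hub_foot (a point): Centre of the underside of the lever's hub, on the bore's axis, 21 mm below hub.
- grip (a point): Centre of the lever's black upright grip (22 mm diameter, 42 mm tall), half-way up, 100 mm from the bore's axis along the lever's +x.
- valve: Steel bench valve, fixed to the table. Origin at the centre of the underside of its 110 x 110 x 12 mm foot plate, z up; its pipe (68 mm flanges, 204 mm long with the brass nipples, 70 mm high) runs along its y. On top a round shoulder, 40 mm in diameter, ends 85 mm above the table; the upright splined stem rises from it on the valve's z axis.
- stem_foot (a point): Point on the stem's axis level with the shoulder, 85 mm above the table: the centre of the hub's underside rests here when fully home. The stem has six ribs 60 degrees apart, 5 mm wide, 30 mm over their tips, from here to 26 mm up. The hub stands on the rib tops unless slots and ribs match within about 3 degrees. The ribs' angle varies and is NOT shown by this point's axes. Any of the six matches will do.
- stem_tip (a point): Top of the stem, on its axis, 42 mm above the shoulder. Above the ribs is a plain round nose of 19 mm diameter (26 to 32 mm up), then a cone to 10 mm at the top; it centres the hub. The stem turns stiffly (0.25 N m) and stays put: clockwise from above 17 to 43 degrees to a hard stop (ribs then along the valve's +x and every 60 degrees from it), at most 29 degrees the other way.
- wash_bottle: Bystander: white plastic wash bottle with red cap, 68 mm diameter, 170 mm tall; origin at the centre of its underside. Leave it alone.
- amber_a: Bystander: amber stoppered bottle, 48 mm diameter, 140 mm tall; origin at the centre of its underside. Leave it alone.
- amber_b: Bystander: second amber stoppered bottle, 48 mm diameter, 140 mm tall; origin at the centre of its underside. Leave it alone.
- crucible: Bystander: small white crucible, 44 mm diameter, 36 mm tall; origin at the centre of its underside. Leave it alone.
- fire_tile: Bystander: flat fired-clay tile 90 x 50 x 18 mm; origin at the centre of its underside. Leave it alone.
- washer: Bystander: black rubber washer, 44 mm diameter, 8 mm thick; origin at the centre of its underside. Leave it alone.
- beaker: Bystander: clear beaker, 68 mm diameter, 85 mm tall; origin at the centre of its underside. Leave it alone.
- spanner: Bystander: steel spanner 160 mm long, lying flat; origin at the centre of its underside. Leave it alone.
Not all that is in view belongs to the job. Of the things that look like the lever, the largest one is meant.

How it is judged:
By the outcome, as a careful person would: the job done as asked, in the order asked, and still so for the second after the job is handed in, with the robot touching nothing.
It also fails if it takes over 54 s, if anything falls off the work surface, if the arm or the gripper's body presses on something with over 40 N, if the wrist force passes 120 N, or if a joint passes its speed limit or range.

## Robot

A 6-joint arm with a two-finger parallel gripper is mounted at the origin on the work surface. World frame = base frame: x ahead of the robot, y to its left, z up, the work surface at z = 0. Lengths are in mm, angles in rad, forces in N, time in s.
With the tool pointing down it reaches from about 350 to 875 mm from the base axis. Payload 4.2 kg.
Tool frame: the origin (TCP) lies midway between the tips of the shut fingers; the grasp point (between the pads) lies 19 mm behind it; z points along the fingers, y is the line along which they close (so a half turn about z gives the same grasp; the last joint's range is limited). The gripper opens to 85 mm and grips with 20 to 120 N. Pads are 22 mm wide; open, the fingers measure 114 mm over their backs; the gripper's body (76 mm by 85 mm) begins 54 mm behind the grasp point. The pads swing forward as they close: fully open they stand 13 mm farther back than shut.
Start: joints at [-0.85, 0.385, 0.008, 0, -1.194, -0.259], TCP at [278.486, -559.504, 231.312] pointing down, gripper open.
Joint ranges: [-3.14, 3.14], [-1.21, 2.06], [-1.07, 1.41], [-3.16, 2.05], [-2.99, -0.16], [-3.1, 3.1]. Speed limits (rad/s): [2.79, 2.79, 3.14, 3.14, 3.14, 3.14].

## Interface

Orientations are given as a unit quaternion [x, y, z, w].
In Python, from bench import arm gives the robot as it stands.
- The arm moves only by the tool send_rows, never from a script. Its argument "targets" is a list of rows, each an object of numbers: "gripper": the gripper command: -1 is fully open, 1 is shut, values between are in proportion; "x", "y", "z": the shift along the tool's x, y, z in cm; "ax", "ay", "az": the turn, a rotation vector about the tool's x, y, z in degrees. A call has 1 to 5 rows; each row shifts and turns the commanded pose from where the row before left it, along the tool's axes as they then stand; what a row does not reach is not made up. A row lasts 1/12 s, in which the tool goes at most 41.7 mm and 7.16 degrees, less where a joint would pass 70% of its speed; a pose out of reach is approached as far as the arm can. A call is refused whole if a number of a shift passes 4.17 or a number of a turn 7.16, either way. A call with a gripper value outside its range is refused whole. The fingers move at their own pace and stop on an object; the grip force is fixed at half the most. Time passes only in rows, so rows that do not move let the fingers close. It gives the time, the measured TCP pose, the force, the opening and the grip force at its end, in the units of the state.
- arm.read_state(): the state, without advancing time (a new reading comes with each control period).
- arm.get_image(name): name is "scene" or "top" or "wrist"; returns (picture, depth): 420x560x3 uint8, red, green, blue; 420x560 float32, mm along the optical axis (not along the pixel's ray), 0 where there is no reading.
- arm.camera_model(name): a dict with "fx", "fy", "cx", "cy" (pixels), "distortion" ([k1, k2, p1, p2, k3] as OpenCV has them; the pictures are not rectified), "cam_to_world" (4x4, takes a point from camera to world coordinates). Camera axes: x right, y down, z forward; pixel columns grow to the right and rows downward; lengths in mm; the calibration is good to about 2 mm. A picture is of the moment at which its call begins: read the wrist's pose just before it. camera_model takes no time and is no camera call; for the wrist camera it gives the pose at the moment of the call.
- arm.job_done(): hands the job in; it is judged then, once.
Trained networks look in the newest picture that a camera, given by its name, has taken for a name from the list of things; names that differ only in an ending like _2 or _b are one class to them, and where a whole thing is asked for, a point or a joint stands for the part that bears it (a point fixed in the world has none). Each returns a list of dicts, best first, with "score" (0 to 1); they miss things now and then, are a little off and sometimes report something else, mostly with a low value. They report only what shows in the picture. A call takes as long as a camera call. They do not tell look-alikes from the thing itself.
- arm.boxes_of(camera, thing): "rect" ([left, top, width, height] in pixels, round what is visible of it).
The state is a dict: "clock": time; "joints": joint angles; "joint_vel": joint speeds; "joint_efforts": joint torques, N m; "position": TCP position; "ee_rot": TCP orientation; "contact_force": force on the tool from outside, world axes, zero at the start; "wrist_torque": the same for the moment, N m; "gripper_width": finger opening in mm; "grasp_force": force on a finger pad.
Only numpy, scipy, OpenCV 4.12 (cv2) and the standard library are available. Lean on these libraries where they do the work, as an engineer would, in place of code of your own. Each camera call takes 0.05 s, during which the arm holds its last target. There are 200 camera calls.

## Working session

There is one attempt and no reset: what is moved stays moved. The work goes in short steps, Python scripts to look and compute and a tool call to move; the robot and the scene stay as the last step left them, time stands still between calls to the robot, and variables do not carry over. Pictures are saved under pics/ and viewed, at most 10 in all, crops included, and the job is handed in when it is done.

Besides the shell and the picture viewer there is one more tool, called after "Emit:" in YAML: its name, and indented under it one key for each argument. send_rows: Moves the arm, as the interface text tells. Its arguments: {"type":"object","properties":{"targets":{"type":"array"}},"required":["targets"]}

```bash
mkdir -p pics
cat > h.py <<'E'
import numpy as np,cv2
from bench import arm
def cloud(name):
    m=arm.camera_model(name); im,d=arm.get_image(name)
    K=np.array([[m['fx'],0,m['cx']],[0,m['fy'],m['cy']],[0,0,1]]);v,u=np.mgrid[:420,:560]
    p=cv2.undistortPoints(np.stack([u,v],-1).reshape(-1,1,2).astype(np.float32),K,np.array(m['distortion'])).reshape(420,560,2)
    P=np.dstack([p*d[...,None],d]); T=np.array(m['cam_to_world'])
    return im,d,P@T[:3,:3].T+T[:3,3]
E
python3 - <<'E'
from h import *
for n in('top','scene'):
    im,d,P=cloud(n); cv2.imwrite(f'pics/{n}0.png',im[...,::-1]); np.save(f'pics/{n}0.npy',P)
    for t in('lever','valve','grip'): print(n,t,[(b['rect'],round(b['score'],2)) for b in arm.boxes_of(n,t)][:4])
print(arm.read_state())
E
```

```text
top lever [([224.9, 254.8, 12.1, 34.3], 0.67), ([213.5, 199.1, 16.5, 45.9], 0.63), ([177.1, 198.9, 15.1, 32.1], 0.47)]
top valve [([318.8, 211.0, 62.4, 52.1], 0.87)]
top grip [([224.8, 260.3, 10.9, 25.3], 0.71), ([214.3, 196.9, 13.8, 49.3], 0.69), ([174.3, 201.4, 12.1, 31.1], 0.53), ([275.8, 181.4, 19.0, 30.5], 0.29)]
scene lever [([340.3, 205.6, 17.0, 45.7], 0.91), ([326.1, 176.4, 14.9, 28.5], 0.78), ([386.1, 214.7, 19.4, 37.0], 0.75), ([430.3, 202.6, 33.3, 37.5], 0.45)]
scene valve [([168.0, 189.2, 71.8, 55.4], 0.65)]
scene grip [([340.6, 204.5, 18.6, 46.6], 0.94), ([385.6, 217.1, 19.7, 31.9], 0.74), ([328.3, 175.8, 6.4, 29.5], 0.54)]
{'clock': 0.4, 'joints': array([-8.50435477e-01,  3.84842599e-01,  7.72798867e-03, -6.06288560e-05,
       -1.19399506e+00, -2.58594440e-01]), 'joint_vel': array([-0.00098937, -0.00245389,  0.0011516 ,  0.00069738,  0.00103889,
        0.00039719]), 'joint_efforts': array([ 1.67045628e-04, -3.91589105e+01,  1.88327515e+01,  4.18456882e+00,
       -1.44554051e-03, -8.76563803e-06]), 'position': array([ 278.4330797 , -559.45005162,  231.14946256]), 'ee_rot': array([-2.28826516e-01,  9.73467205e-01,  1.51527069e-04, -4.87851200e-05]), 'contact_force': array([-0.74949602, -1.24331331,  0.37173879]), 'wrist_torque': array([-0.02799398, -0.03835349,  0.01606102]), 'grasp_force': 0.0, 'gripper_width': 85.70708005019995}
```

View pics/top0.png

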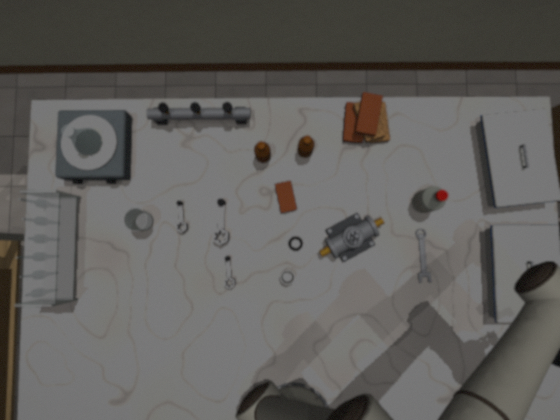

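View pics/scene0.png

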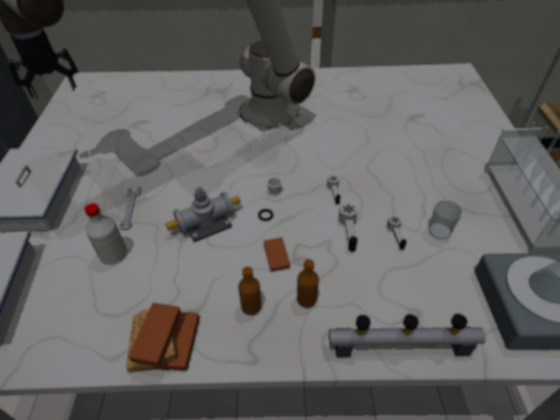

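The top view shows three look-alike levers. The largest has its hub at about (222,238) and its grip at (222,202). The valve is at (352,238), with its stem at about (352,237).

Run:
```python
from h import *
P=np.load('pics/top0.npy'); S=np.load('pics/scene0.npy')
def near(P,c,r,lo,hi):
    q=P.reshape(-1,3); return q[(np.hypot(q[:,0]-c[0],q[:,1]-c[1])<r)&(q[:,2]>lo)&(q[:,2]<hi)]
for u,v in((222,238),(222,202),(352,237),(183,228),(230,282),(295,243),(286,196),(380,222),(322,252)): print(u,v,P[v,u].round(1))
for N,Q in(('top',P),('sc',S)):
    c=P[237,352]; q=near(Q,c,60,88,140); print(N,'stem',len(q),q.mean(0),q[:,2].max())
    q=near(Q,c,130,50,140); print('valve',len(q)); 
    c=P[220,222]; q=near(Q,c,100,15,60); print('lever',len(q),q.mean(0)); print(q[np.argsort(q[:,0])].round(0)[::6].tolist())
```

```text
222 238 [526.7 205.1   3.2]
222 202 [629.3 199.9  45.5]
352 237 [ 524.1 -162.2  113.6]
183 228 [555.9 315.7  27.4]
230 282 [397.2 181.8  -3. ]
295 243 [510.5 -10.9  -2.1]
286 196 [648.5  14.9  19.7]
380 222 [ 567.9 -253.4   50. ]
322 252 [483.7 -86.2  47.6]
top stem 103 [ 527.30914455 -169.20358539  108.79966628] 132.2211227613327
valve 924
lever 370 [570.61078562 204.98100864  33.93296948]
[[509.0, 205.0, 42.0], [511.0, 203.0, 42.0], [514.0, 197.0, 41.0], [514.0, 217.0, 39.0], [517.0, 214.0, 45.0], [517.0, 223.0, 41.0], [520.0, 194.0, 43.0], [520.0, 217.0, 44.0], [520.0, 210.0, 33.0], [523.0, 214.0, 43.0], [523.0, 198.0, 15.0], [526.0, 222.0, 26.0], [529.0, 184.0, 29.0], [532.0, 225.0, 46.0], [534.0, 185.0, 46.0], [535.0, 184.0, 32.0], [537.0, 226.0, 42.0], [540.0, 226.0, 42.0], [543.0, 186.0, 42.0], [543.0, 226.0, 42.0], [544.0, 211.0, 25.0], [546.0, 200.0, 40.0], [546.0, 212.0, 37.0], [549.0, 200.0, 39.0], [551.0, 202.0, 47.0], [552.0, 212.0, 41.0], [554.0, 205.0, 45.0], [558.0, 205.0, 29.0], [561.0, 202.0, 28.0], [564.0, 199.0, 29.0], [564.0, 206.0, 23.0], [567.0, 211.0, 26.0], [
[... 2053 characters left out ...]
9.0, 217.0, 25.0], [581.0, 199.0, 24.0], [583.0, 199.0, 23.0], [587.0, 203.0, 27.0], [589.0, 210.0, 26.0], [591.0, 197.0, 25.0], [595.0, 204.0, 29.0], [596.0, 212.0, 27.0], [599.0, 204.0, 26.0], [601.0, 209.0, 24.0], [603.0, 211.0, 27.0], [605.0, 208.0, 25.0], [609.0, 202.0, 26.0], [612.0, 200.0, 26.0], [621.0, 209.0, 41.0], [626.0, 208.0, 42.0], [628.0, 201.0, 41.0], [630.0, 198.0, 40.0], [632.0, 200.0, 42.0], [633.0, 205.0, 44.0], [635.0, 197.0, 19.0], [637.0, 199.0, 44.0], [638.0, 214.0, 41.0], [639.0, 206.0, 42.0], [639.0, 214.0, 19.0], [639.0, 205.0, 36.0], [640.0, 199.0, 18.0], [640.0, 212.0, 33.0], [641.0, 204.0, 42.0], [642.0, 207.0, 31.0], [642.0, 207.0, 35.0], [643.0, 206.0, 21.0]]
```

```bash
cat >> h.py <<'E'
from scipy.spatial.transform import Rotation as R
def plan(goals,start=None,yaw=None):
    "goals: (world xyz, tool-x yaw deg, rows); prints rows from measured pose, tool kept down"
    s=arm.read_state(); p=s['position'] if start is None else np.array(start,float)
    X=R.from_quat(s['ee_rot']).as_matrix()[:,0]; y=np.degrees(np.arctan2(X[1],X[0])) if yaw is None else yaw
    for g,yg,n in goals:
        d=(np.array(g)-p)/n; dy=((yg-y+180)%360-180)/n
        for i in range(n):
            a=np.radians(y); t=[np.cos(a)*d[0]+np.sin(a)*d[1], np.sin(a)*d[0]-np.cos(a)*d[1], -d[2]]
            print(dict(zip('xyz',np.round(np.array(t)/10,2).tolist())),'az',round(-dy,2)); y+=dy
        p=np.array(g,float)
def pose():
    s=arm.read_state(); M=R.from_quat(s['ee_rot']).as_matrix()
    print('t',round(s['clock'],2),'p',s['position'].round(1),'yaw',round(np.degrees(np.arctan2(M[1,0],M[0,0])),2),'zax',M[:,2].round(3),'F',s['contact_force'].round(1),'T',s['wrist_torque'].round(2),'w',round(s['gripper_width'],1),round(s['grasp_force'],1),'j6',round(s['joints'][5],2))
E
python3 - <<'E'
from h import *
s=arm.read_state(); M=np.eye(4);M[:3,:3]=R.from_quat(s['ee_rot']).as_matrix();M[:3,3]=s['position']
print((np.linalg.inv(M)@np.array(arm.camera_model('wrist')['cam_to_world'])).round(3))
plan([((500,-170,290),180,14)])
E
```

```text
[[ 0.00000e+00 -9.53000e-01 -3.03000e-01  7.84500e+01]
 [ 1.00000e+00 -0.00000e+00  1.00000e-03  9.52000e-01]
 [-1.00000e-03 -3.03000e-01  9.53000e-01 -1.43336e+02]
 [ 0.00000e+00  0.00000e+00  0.00000e+00  1.00000e+00]]
{'x': -2.66, 'y': 1.79, 'z': -0.42} az 1.89
{'x': -2.6, 'y': 1.87, 'z': -0.42} az 1.89
{'x': -2.53, 'y': 1.96, 'z': -0.42} az 1.89
{'x': -2.47, 'y': 2.04, 'z': -0.42} az 1.89
{'x': -2.4, 'y': 2.12, 'z': -0.42} az 1.89
{'x': -2.33, 'y': 2.2, 'z': -0.42} az 1.89
{'x': -2.25, 'y': 2.27, 'z': -0.42} az 1.89
{'x': -2.18, 'y': 2.35, 'z': -0.42} az 1.89
{'x': -2.1, 'y': 2.42, 'z': -0.42} az 1.89
{'x': -2.02, 'y': 2.48, 'z': -0.42} az 1.89
{'x': -1.93, 'y': 2.55, 'z': -0.42} az 1.89
{'x': -1.85, 'y': 2.61, 'z': -0.42} az 1.89
{'x': -1.76, 'y': 2.67, 'z': -0.42} az 1.89
{'x': -1.67, 'y': 2.73, 'z': -0.42} az 1.89
```

Emit:
send_rows:
  targets:
    - {"gripper":-1,"x":-2.8,"y":1.7,"az":2}
    - {"gripper":-1,"x":-2.75,"y":1.8,"az":2}
    - {"gripper":-1,"x":-2.7,"y":1.9,"az":2}
    - {"gripper":-1,"x":-2.6,"y":2.0,"az":2}
    - {"gripper":-1,"x":-2.5,"y":2.1,"az":2}

```text
$.targets[0]: bad value
```

Emit:
send_rows:
  targets:
    - {"gripper":-1,"x":-2.5,"y":2.2,"az":2}
    - {"gripper":-1,"x":-2.4,"y":2.2,"az":2}
    - {"gripper":-1,"x":-2.3,"y":2.3,"az":2}
    - {"gripper":-1,"x":-2.3,"y":2.4,"az":2}
    - {"gripper":-1,"x":-2.2,"y":2.5,"az":2}

```text
$.targets[0]: bad value
```

```bash
python3 -c "
from h import *
pose();plan([((530,-170,231),180,4)])"
```

```text
t 0.4 p [ 278.4 -559.5  231.1] yaw -153.54 zax [-0.  0. -1.] F [-0.7 -1.2  0.4] T [-0.03 -0.04  0.02] w 85.7 0.0 j6 -0.26
{'x': -9.97, 'y': 5.91, 'z': 0.0} az 6.61
{'x': -9.22, 'y': 7.02, 'z': 0.0} az 6.61
{'x': -8.35, 'y': 8.04, 'z': 0.0} az 6.61
{'x': -7.37, 'y': 8.95, 'z': 0.0} az 6.61
```

Emit:
send_rows:
  targets:
    - {"gripper":-1,"x":-2.8,"y":1.7,"z":0,"ax":0,"ay":0,"az":2}
    - {"gripper":-1,"x":-2.75,"y":1.8,"z":0,"ax":0,"ay":0,"az":2}
    - {"gripper":-1,"x":-2.7,"y":1.9,"z":0,"ax":0,"ay":0,"az":2}
    - {"gripper":-1,"x":-2.6,"y":2.0,"z":0,"ax":0,"ay":0,"az":2}
    - {"gripper":-1,"x":-2.5,"y":2.1,"z":0,"ax":0,"ay":0,"az":2}

```text
clock: 0.82
position: [366.3, -419.2, 231.4]
ee_rot: [-0.142, 0.99, -0.0, 0.0]
contact_force: [0.4, 0.7, -0.2]
gripper_width: 85.8
grasp_force: 0.0
```

Emit:
send_rows:
  targets:
    - {"gripper":-1,"x":-2.5,"y":2.2,"z":0,"ax":0,"ay":0,"az":2}
    - {"gripper":-1,"x":-2.4,"y":2.2,"z":0,"ax":0,"ay":0,"az":2}
    - {"gripper":-1,"x":-2.3,"y":2.3,"z":0,"ax":0,"ay":0,"az":2}
    - {"gripper":-1,"x":-2.3,"y":2.4,"z":0,"ax":0,"ay":0,"az":2}
    - {"gripper":-1,"x":-2.2,"y":2.5,"z":0,"ax":0,"ay":0,"az":2}

```text
clock: 1.23
position: [455.7, -280.4, 231.6]
ee_rot: [-0.055, 0.998, -0.0, 0.0]
contact_force: [0.2, -0.9, -0.8]
gripper_width: 85.3
grasp_force: 0.0
```

```bash
python3 -c "
from h import *
pose();plan([((530,-170,231),180,5)])"
```

```text
t 1.23 p [ 455.7 -280.4  231.6] yaw -173.64 zax [ 0.001 -0.    -1.   ] F [ 0.2 -0.9 -0.8] T [ 0.01 -0.05 -0.02] w 85.3 0.0 j6 -1.21
{'x': -1.72, 'y': 2.03, 'z': 0.01} az 1.27
{'x': -1.68, 'y': 2.07, 'z': 0.01} az 1.27
{'x': -1.63, 'y': 2.1, 'z': 0.01} az 1.27
{'x': -1.58, 'y': 2.14, 'z': 0.01} az 1.27
{'x': -1.54, 'y': 2.17, 'z': 0.01} az 1.27
```

Emit:
send_rows:
  targets:
    - {"gripper":-1,"x":-1.72,"y":2.03,"z":0,"ax":0,"ay":0,"az":1.27}
    - {"gripper":-1,"x":-1.68,"y":2.07,"z":0,"ax":0,"ay":0,"az":1.27}
    - {"gripper":-1,"x":-1.63,"y":2.1,"z":0,"ax":0,"ay":0,"az":1.27}
    - {"gripper":-1,"x":-1.58,"y":2.14,"z":0,"ax":0,"ay":0,"az":1.27}
    - {"gripper":-1,"x":-1.54,"y":2.17,"z":0,"ax":0,"ay":0,"az":1.27}

```text
clock: 1.65
position: [529.8, -170.1, 231.5]
ee_rot: [-0.001, 1.0, 0.0, 0.0]
contact_force: [-0.1, 0.6, -0.2]
gripper_width: 85.3
grasp_force: 0.0
```

Emit:
send_rows:
  targets:
    - {"gripper":-1,"x":0,"y":0,"z":0,"ax":0,"ay":0,"az":0}
    - {"gripper":-1,"x":0,"y":0,"z":0,"ax":0,"ay":0,"az":0}

```text
clock: 1.82
position: [529.7, -170.3, 231.2]
ee_rot: [-0.002, 1.0, 0.0, -0.0]
contact_force: [0.4, -0.3, 0.1]
gripper_width: 85.3
grasp_force: 0.0
```

```bash
python3 -c "
from h import *
pose()
im,d,P=cloud('wrist'); np.save('pics/w1.npy',P); cv2.imwrite('pics/w1.png',cv2.resize(im[...,::-1],(800,600)))
pose()"
```

```text
t 1.82 p [ 529.7 -170.3  231.2] yaw -179.75 zax [-0.  0. -1.] F [ 0.4 -0.3  0.1] T [ 0.02 -0.03  0.04] w 85.3 0.0 j6 -1.55
t 1.87 p [ 529.1 -171.1  231.2] yaw -179.82 zax [-0.  0. -1.] F [-0.1 -0.6 -0.3] T [-0.04  0.01 -0.03] w 85.2 0.0 j6 -1.55
```

View pics/w1.png

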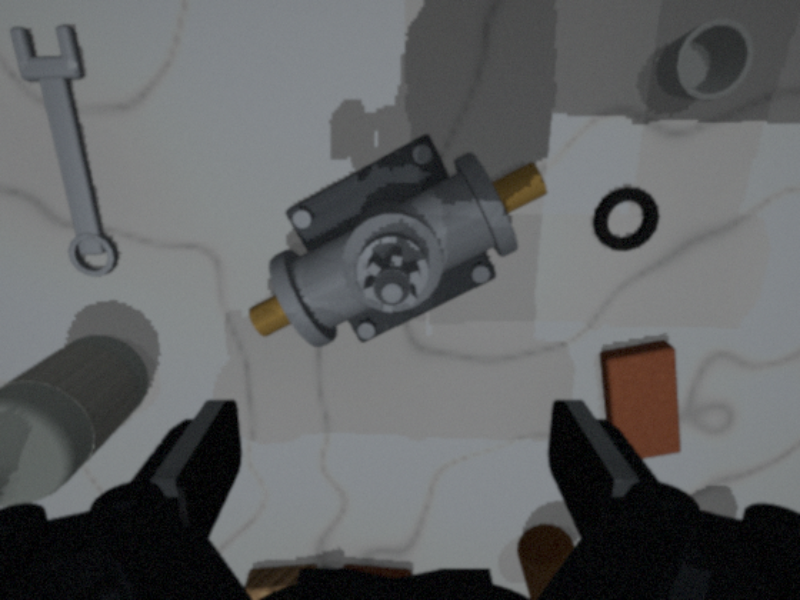

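```bash
cat >> h.py <<'E'
def warp(name,im,z,c,half,px=8):
    "orthoimage of plane z about c: up=+x world, left=+y; px pixel/mm"
    m=arm.camera_model(name); K=np.array([[m['fx'],0,m['cx']],[0,m['fy'],m['cy']],[0,0,1]])
    n=int(2*half*px); i=np.arange(n)/px-half; X=c[0]-i[:,None]+0*i; Y=c[1]-i[None,:]+0*i[:,None]
    Tw=np.linalg.inv(np.array(m['cam_to_world'])); rv,_=cv2.Rodrigues(Tw[:3,:3])
    uv,_=cv2.projectPoints(np.stack([X,Y,0*X+z],-1).reshape(-1,3),rv,Tw[:3,3],K,np.array(m['distortion']))
    uv=uv.reshape(n,n,2).astype(np.float32); return cv2.remap(im,uv[...,0],uv[...,1],cv2.INTER_CUBIC)
E
python3 - <<'E'
from h import *
im,d=arm.get_image('wrist'); np.save('pics/wim.npy',im)
o=[]
for z in(85,111,127):
    w=warp('wrist',im,z,(530,-170),25); 
    for k in range(-20,21,10):
        q=int((25+k)*8); w[::6,q]=(255,0,0); w[q,::6]=(255,0,0)
    o.append(cv2.resize(w,(266,266)))
w=np.hstack(o); w=cv2.convertScaleAbs(w,alpha=1.5); cv2.imwrite('pics/w2.png',w[...,::-1])
P=np.load('pics/w1.npy').reshape(-1,3)
q=P[(np.hypot(P[:,0]-530,P[:,1]+170)<40)]
for lo,hi in((80,92),(105,115),(115,122),(122,135)):
    s=q[(q[:,2]>lo)&(q[:,2]<hi)]; print(lo,len(s),s.mean(0).round(1),s.min(0).round(1),s.max(0).round(1))
E
```

```text
80 844 [ 517.2 -170.9   85.8] [ 504.6 -191.    80. ] [ 544.3 -151.8   91.7]
105 415 [ 521.7 -171.3  110.8] [ 509.5 -185.9  105. ] [ 539.5 -156.4  114.9]
115 211 [ 521.3 -171.2  119.1] [ 515.1 -180.3  115.4] [ 533.7 -162.3  122. ]
122 334 [ 523.4 -171.2  126. ] [ 516.7 -178.7  122. ] [ 531.4 -163.9  129.2]
```

View pics/w2.png

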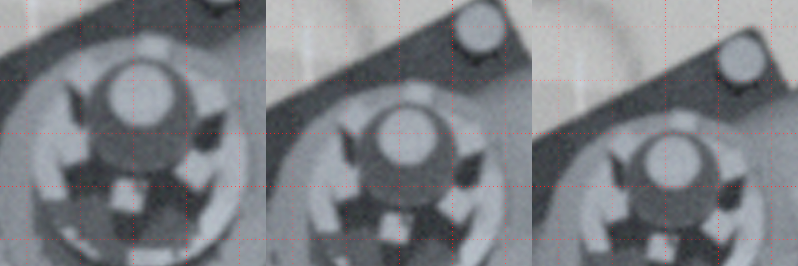

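The stem is at about (524.5,-171.3), and the ribs are at about -10.6° (mod 60). Next I go to the lever.

Emit:
send_rows:
  targets:
    - {"gripper":-1,"x":0,"y":3.76,"z":0,"ax":0,"ay":0,"az":0}
    - {"gripper":-1,"x":0,"y":3.76,"z":0,"ax":0,"ay":0,"az":0}
    - {"gripper":-1,"x":0,"y":3.76,"z":0,"ax":0,"ay":0,"az":0}
    - {"gripper":-1,"x":0,"y":3.76,"z":0,"ax":0,"ay":0,"az":0}
    - {"gripper":-1,"x":0,"y":3.76,"z":0,"ax":0,"ay":0,"az":0}

```text
clock: 2.33
position: [528.2, 16.9, 231.6]
ee_rot: [0.0, 1.0, 0.0, 0.0]
contact_force: [-0.0, -0.2, 0.7]
gripper_width: 85.5
grasp_force: 0.0
```

Emit:
send_rows:
  targets:
    - {"gripper":-1,"x":0,"y":3.76,"z":0,"ax":0,"ay":0,"az":0}
    - {"gripper":-1,"x":0,"y":3.76,"z":0,"ax":0,"ay":0,"az":0}
    - {"gripper":-1,"x":0,"y":3.76,"z":0,"ax":0,"ay":0,"az":0}
    - {"gripper":-1,"x":0,"y":3.76,"z":0,"ax":0,"ay":0,"az":0}
    - {"gripper":-1,"x":0,"y":3.76,"z":0,"ax":0,"ay":0,"az":0}

```text
clock: 2.75
position: [528.3, 205.1, 231.7]
ee_rot: [-0.0, 1.0, 0.0, 0.0]
contact_force: [0.3, 0.1, 0.6]
gripper_width: 85.6
grasp_force: 0.0
```

Emit:
send_rows:
  targets:
    - {"gripper":-1,"x":0,"y":0,"z":0,"ax":0,"ay":0,"az":0}
    - {"gripper":-1,"x":0,"y":0,"z":0,"ax":0,"ay":0,"az":0}

```text
clock: 2.92
position: [528.3, 205.3, 231.0]
ee_rot: [-0.002, 1.0, -0.0, -0.0]
contact_force: [0.5, -0.6, 0.7]
gripper_width: 85.4
grasp_force: 0.0
```

Run:
```python
from h import *
pose()
im,d,P=cloud('wrist'); pose()
a=cv2.resize(im,(532,400)); w=warp('wrist',im,42,(580,206),75,4)
cv2.imwrite('pics/w3.png',np.vstack([np.hstack([a[:,:],cv2.resize(w,(268,268))[:268] if 0 else np.zeros((400,268,3),np.uint8)])])[...,::-1]) if 0 else cv2.imwrite('pics/w3.png',w[...,::-1])
q=P.reshape(-1,3); q=q[(q[:,0]>480)&(q[:,0]<670)&(abs(q[:,1]-206)<50)&(q[:,2]>12)&(q[:,2]<55)]
h=q[(q[:,0]<565)&(q[:,2]>36)]; print('hub top',len(h),h.mean(0).round(1),h.min(0).round(1),h.max(0).round(1))
ar=q[(q[:,0]>560)&(q[:,0]<615)&(q[:,2]>18)]; print('arm',len(ar),ar.mean(0), np.degrees(np.polyfit(ar[:,0],ar[:,1],1)[0]), ar.min(0),ar.max(0))
g=q[(q[:,0]>612)&(q[:,2]>36)]; print('grip',len(g),g.mean(0).round(1),g.min(0).round(1),g.max(0).round(1))
```

```text
t 2.92 p [528.3 205.3 231. ] yaw -179.8 zax [-0. -0. -1.] F [ 0.5 -0.6  0.7] T [-0.05  0.    0.02] w 85.4 0.0 j6 -2.22
t 2.97 p [528.3 204.1 231.1] yaw -179.89 zax [-0.001 -0.    -1.   ] F [ 0.3  0.3 -0. ] T [-0.01  0.01  0.01] w 85.3 0.0 j6 -2.22
hub top 1299 [528.1 207.6  42.2] [503.5 185.8  36. ] [553.6 229.6  45.3]
arm 1023 [586.73805996 206.90077005  26.42775499] -0.32811958381477385 [560.09797551 197.18372353  23.3990874 ] [614.98813452 217.17121885  29.31470604]
grip 364 [626.7 206.7  41.7] [617.4 196.4  36. ] [638.1 217.5  44.5]
```

View pics/w3.png

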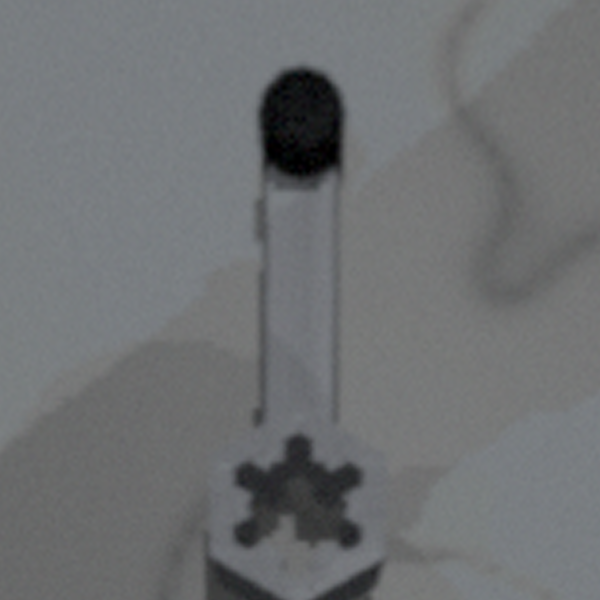

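Emit:
send_rows:
  targets:
    - {"gripper":-1,"x":0,"y":0.2,"z":4.1,"ax":0,"ay":0,"az":0}
    - {"gripper":-1,"x":0,"y":0,"z":4.1,"ax":0,"ay":0,"az":0}
    - {"gripper":-1,"x":0,"y":0,"z":4.1,"ax":0,"ay":0,"az":0}
    - {"gripper":-1,"x":0,"y":0,"z":4.1,"ax":0,"ay":0,"az":0}
    - {"gripper":-1,"x":0,"y":0,"z":3.0,"ax":0,"ay":0,"az":0}

```text
clock: 3.38
position: [527.2, 203.4, 34.6]
ee_rot: [0.001, 1.0, -0.001, -0.001]
contact_force: [0.2, 0.1, -0.4]
gripper_width: 84.8
grasp_force: 0.0
```

Emit:
send_rows:
  targets:
    - {"gripper":-1,"x":0,"y":0,"z":2,"ax":0,"ay":0,"az":0}
    - {"gripper":-1,"x":0,"y":0,"z":1,"ax":0,"ay":0,"az":0}
    - {"gripper":-1,"x":0,"y":0,"z":0,"ax":0,"ay":0,"az":0}

```text
clock: 3.63
position: [527.5, 204.1, 5.4]
ee_rot: [0.0, 1.0, -0.001, -0.002]
contact_force: [0.1, 0.5, -0.2]
gripper_width: 85.6
grasp_force: 0.0
```

Emit:
send_rows:
  targets:
    - {"gripper":1,"x":0,"y":0,"z":0,"ax":0,"ay":0,"az":0}
    - {"gripper":1,"x":0,"y":0,"z":0,"ax":0,"ay":0,"az":0}
    - {"gripper":1,"x":0,"y":0,"z":0,"ax":0,"ay":0,"az":0}
    - {"gripper":1,"x":0,"y":0,"z":0,"ax":0,"ay":0,"az":0}
    - {"gripper":1,"x":0,"y":0,"z":0,"ax":0,"ay":0,"az":0}

```text
clock: 4.05
position: [529.6, 207.3, 9.4]
ee_rot: [-0.001, 1.0, 0.001, 0.002]
contact_force: [-0.7, -1.5, 7.0]
gripper_width: 43.2
grasp_force: 62.4
```

Emit:
send_rows:
  targets:
    - {"gripper":1,"x":0,"y":0,"z":0,"ax":0,"ay":0,"az":0}
    - {"gripper":1,"x":0,"y":0,"z":0,"ax":0,"ay":0,"az":0}
    - {"gripper":1,"x":0,"y":0,"z":0,"ax":0,"ay":0,"az":0}
    - {"gripper":1,"x":0,"y":0,"z":0,"ax":0,"ay":0,"az":0}

```text
clock: 4.38
position: [529.6, 207.3, 9.4]
ee_rot: [-0.001, 1.0, 0.001, 0.002]
contact_force: [-1.3, -0.6, 6.9]
gripper_width: 43.2
grasp_force: 62.4
```

Emit:
send_rows:
  targets:
    - {"gripper":1,"x":0,"y":0,"z":-1,"ax":0,"ay":0,"az":0}
    - {"gripper":1,"x":0,"y":0,"z":-3,"ax":0,"ay":0,"az":0}
    - {"gripper":1,"x":0,"y":0,"z":-4,"ax":0,"ay":0,"az":0}
    - {"gripper":1,"x":0,"y":0,"z":-4,"ax":0,"ay":0,"az":0}
    - {"gripper":1,"x":0,"y":0,"z":-3,"ax":0,"ay":0,"az":0}

```text
clock: 4.8
position: [528.5, 206.8, 160.7]
ee_rot: [-0.001, 1.0, 0.001, 0.001]
contact_force: [1.1, 0.9, -3.6]
gripper_width: 43.3
grasp_force: 62.1
```

Emit:
send_rows:
  targets:
    - {"gripper":1,"x":0,"y":0,"z":-1.5,"ax":0,"ay":0,"az":0}
    - {"gripper":1,"x":0,"y":0,"z":0,"ax":0,"ay":0,"az":0}
    - {"gripper":1,"x":0,"y":0,"z":0,"ax":0,"ay":0,"az":0}
    - {"gripper":1,"x":0,"y":0,"z":0,"ax":0,"ay":0,"az":0}

```text
clock: 5.13
position: [526.8, 205.9, 170.3]
ee_rot: [-0.001, 1.0, -0.001, -0.002]
contact_force: [-0.8, -0.4, -3.4]
gripper_width: 43.5
grasp_force: 62.1
```

Run:
```python
from h import *
pose()
im,d,P=cloud('wrist')
q=P.reshape(-1,3); p=arm.read_state()['position']; r=q-p
ok=(abs(r[:,1])<16)&(r[:,0]>35)&(r[:,0]<85)&(r[:,2]>-10)&(r[:,2]<40); a=r[ok]; print('arm top rel tcp',len(a),a.mean(0),np.degrees(np.polyfit(a[:,0],a[:,1],1)[0]),'slope z',np.polyfit(a[:,0],a[:,2],1))
cv2.imwrite('pics/w4.png',im[...,::-1])
```

```text
t 5.13 p [526.8 205.9 170.3] yaw -179.92 zax [-0.004 -0.002 -1.   ] F [-0.8 -0.4 -3.4] T [ 0.03  0.06 -0.05] w 43.5 62.1 j6 -2.23
arm top rel tcp 751 [41.60879603  0.40155311 17.14258505] 2.341501672435761 slope z [-1.74732659e-02  1.78696266e+01]
```

View pics/w4.png

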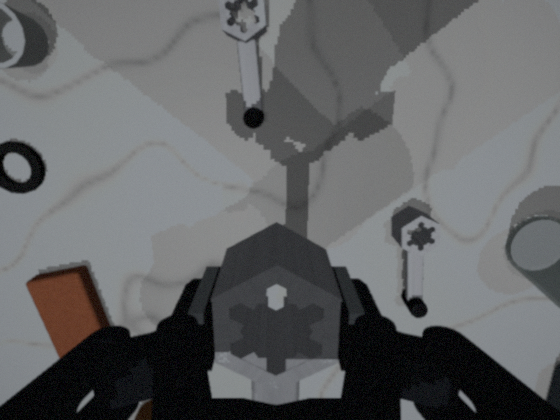

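Run:
```python
from h import *
m=arm.camera_model('wrist');K=np.array([[m['fx'],0,m['cx']],[0,m['fy'],m['cy']],[0,0,1]]);T=np.array(m['cam_to_world'])
p=arm.read_state()['position']
r=np.array(cv2.undistortPoints(np.array([[[276,332.]],[[215,355]],[[340,355]]]),K,np.array(m['distortion']))).reshape(-1,2)
for a in r:
    v=T[:3,:3]@[*a,1]; print(T[:3,3]+v*(p[2]-9+42-T[2,3])/v[2]-p)
pose(); plan([((524.5,-171.3,170.3),169.4,10)])
```

```text
[ 0.1127432   0.79275294 33.        ]
[  9.57256738 -20.71603616  33.        ]
[ 9.44098735 23.37637391 33.        ]
t 5.18 p [526.9 205.8 169.9] yaw -179.92 zax [-0.005 -0.002 -1.   ] F [-0.3  0.1 -3.4] T [0.02 0.08 0.01] w 43.2 62.1 j6 -2.23
{'x': 0.03, 'y': -3.77, 'z': -0.0} az 1.07
{'x': -0.04, 'y': -3.77, 'z': -0.0} az 1.07
{'x': -0.11, 'y': -3.77, 'z': -0.0} az 1.07
{'x': -0.18, 'y': -3.77, 'z': -0.0} az 1.07
{'x': -0.25, 'y': -3.76, 'z': -0.0} az 1.07
{'x': -0.32, 'y': -3.76, 'z': -0.0} az 1.07
{'x': -0.39, 'y': -3.75, 'z': -0.0} az 1.07
{'x': -0.46, 'y': -3.74, 'z': -0.0} az 1.07
{'x': -0.53, 'y': -3.73, 'z': -0.0} az 1.07
{'x': -0.6, 'y': -3.72, 'z': -0.0} az 1.07
```

Emit:
send_rows:
  targets:
    - {"gripper":1,"x":0.03,"y":-3.77,"z":0,"ax":0,"ay":0,"az":1.07}
    - {"gripper":1,"x":-0.04,"y":-3.77,"z":0,"ax":0,"ay":0,"az":1.07}
    - {"gripper":1,"x":-0.11,"y":-3.77,"z":0,"ax":0,"ay":0,"az":1.07}
    - {"gripper":1,"x":-0.18,"y":-3.77,"z":0,"ax":0,"ay":0,"az":1.07}
    - {"gripper":1,"x":-0.25,"y":-3.76,"z":0,"ax":0,"ay":0,"az":1.07}

```text
clock: 5.6
position: [525.8, 16.3, 170.2]
ee_rot: [0.046, 0.999, -0.001, -0.002]
contact_force: [0.8, -0.0, -2.8]
gripper_width: 43.0
grasp_force: 62.4
```

Emit:
send_rows:
  targets:
    - {"gripper":1,"x":-0.32,"y":-3.76,"z":0,"ax":0,"ay":0,"az":1.07}
    - {"gripper":1,"x":-0.39,"y":-3.75,"z":0,"ax":0,"ay":0,"az":1.07}
    - {"gripper":1,"x":-0.46,"y":-3.74,"z":0,"ax":0,"ay":0,"az":1.07}
    - {"gripper":1,"x":-0.53,"y":-3.73,"z":0,"ax":0,"ay":0,"az":1.07}
    - {"gripper":1,"x":-0.6,"y":-3.72,"z":0,"ax":0,"ay":0,"az":1.07}

```text
clock: 6.02
position: [524.6, -172.0, 170.1]
ee_rot: [0.093, 0.996, 0.0, -0.002]
contact_force: [0.9, -0.3, -3.4]
gripper_width: 43.4
grasp_force: 62.4
```

Emit:
send_rows:
  targets:
    - {"gripper":1,"x":0,"y":0,"z":0,"ax":0,"ay":0,"az":0}
    - {"gripper":1,"x":0,"y":0,"z":0,"ax":0,"ay":0,"az":0}
    - {"gripper":1,"x":0,"y":0,"z":0,"ax":0,"ay":0,"az":0}

```text
clock: 6.27
position: [525.0, -170.5, 170.4]
ee_rot: [0.093, 0.996, 0.0, -0.002]
contact_force: [-0.5, 0.2, -3.1]
gripper_width: 43.1
grasp_force: 62.9
```

Run:
```python
from h import *
pose(); pose(); plan([((524.5,-171.3,140),169.4,2)])
```

```text
t 6.27 p [ 525.  -170.5  170.4] yaw 169.35 zax [-0.004  0.001 -1.   ] F [-0.5  0.2 -3.1] T [ 0.06  0.06 -0.02] w 43.1 62.9 j6 -1.74
t 6.27 p [ 525.  -170.5  170.4] yaw 169.35 zax [-0.004  0.001 -1.   ] F [-0.5  0.2 -3.1] T [ 0.06  0.06 -0.02] w 43.1 62.9 j6 -1.74
{'x': 0.02, 'y': -0.04, 'z': 1.52} az -0.02
{'x': 0.02, 'y': -0.04, 'z': 1.52} az -0.02
```

Emit:
send_rows:
  targets:
    - {"gripper":1,"x":0,"y":0,"z":1.5,"ax":0,"ay":0,"az":0}
    - {"gripper":1,"x":0,"y":0,"z":1.2,"ax":0,"ay":0,"az":0}
    - {"gripper":1,"x":0,"y":0,"z":0.8,"ax":0,"ay":0,"az":0}
    - {"gripper":1,"x":0,"y":0,"z":0.6,"ax":0,"ay":0,"az":0}
    - {"gripper":1,"x":0,"y":0,"z":0.3,"ax":0,"ay":0,"az":0}

```text
clock: 6.68
position: [525.7, -169.5, 127.2]
ee_rot: [0.092, 0.996, -0.0, -0.001]
contact_force: [-0.9, -0.0, -2.8]
gripper_width: 43.0
grasp_force: 62.9
```

Emit:
send_rows:
  targets:
    - {"gripper":1,"x":0,"y":0,"z":0.2,"ax":0,"ay":0,"az":0}
    - {"gripper":1,"x":0,"y":0,"z":0.2,"ax":0,"ay":0,"az":0}
    - {"gripper":1,"x":0,"y":0,"z":0.2,"ax":0,"ay":0,"az":0}
    - {"gripper":1,"x":0,"y":0,"z":0.2,"ax":0,"ay":0,"az":0}
    - {"gripper":1,"x":0,"y":0,"z":0,"ax":0,"ay":0,"az":0}

```text
clock: 7.1
position: [526.0, -170.4, 120.2]
ee_rot: [0.092, 0.996, 0.0, -0.0]
contact_force: [-0.3, 0.3, -4.2]
gripper_width: 43.1
grasp_force: 62.8
```

Emit:
send_rows:
  targets:
    - {"gripper":1,"x":0,"y":0,"z":0.2,"ax":0,"ay":0,"az":0}
    - {"gripper":1,"x":0,"y":0,"z":0.2,"ax":0,"ay":0,"az":0}
    - {"gripper":1,"x":0,"y":0,"z":0,"ax":0,"ay":0,"az":0}

```text
clock: 7.35
position: [525.9, -170.8, 116.1]
ee_rot: [0.092, 0.996, -0.0, -0.0]
contact_force: [-0.1, -1.9, -3.6]
gripper_width: 43.4
grasp_force: 62.9
```

```bash
python3 -c "
from h import *
pose()"
```

```text
t 7.35 p [ 525.9 -170.8  116.1] yaw 169.41 zax [-0. -0. -1.] F [-0.1 -1.9 -3.6] T [-0.51  0.22  0.05] w 43.4 62.9 j6 -1.74
```

Underside is about 107 mm with no vertical force, so the splines seem to be engaging. I keep lowering gently.

Emit:
send_rows:
  targets:
    - {"gripper":1,"x":0,"y":0,"z":0.2,"ax":0,"ay":0,"az":0}
    - {"gripper":1,"x":0,"y":0,"z":0.2,"ax":0,"ay":0,"az":0}
    - {"gripper":1,"x":0,"y":0,"z":0.2,"ax":0,"ay":0,"az":0}
    - {"gripper":1,"x":0,"y":0,"z":0,"ax":0,"ay":0,"az":0}

```text
clock: 7.68
position: [525.9, -170.7, 110.0]
ee_rot: [0.092, 0.996, -0.0, -0.0]
contact_force: [-0.5, -3.0, -3.3]
gripper_width: 43.3
grasp_force: 62.9
```

```bash
python3 -c "
from h import *
pose()"
```

```text
t 7.68 p [ 525.9 -170.7  110. ] yaw 169.41 zax [-0. -0. -1.] F [-0.5 -3.  -3.3] T [-1.08  0.31 -0.  ] w 43.3 62.9 j6 -1.74
```

Emit:
send_rows:
  targets:
    - {"gripper":1,"x":0,"y":-0.06,"z":0.2,"ax":0,"ay":0,"az":0}
    - {"gripper":1,"x":0,"y":0,"z":0.2,"ax":0,"ay":0,"az":0}
    - {"gripper":1,"x":0,"y":0,"z":0.2,"ax":0,"ay":0,"az":0}
    - {"gripper":1,"x":0,"y":0,"z":0.2,"ax":0,"ay":0,"az":0}
    - {"gripper":1,"x":0,"y":0,"z":0,"ax":0,"ay":0,"az":0}

```text
clock: 8.1
position: [525.9, -170.8, 101.7]
ee_rot: [0.092, 0.996, 0.0, -0.0]
contact_force: [0.3, -1.5, -4.1]
gripper_width: 43.3
grasp_force: 62.9
```

```bash
python3 -c "
from h import *
pose()"
```

```text
t 8.1 p [ 525.9 -170.8  101.7] yaw 169.4 zax [-0.  0. -1.] F [ 0.3 -1.5 -4.1] T [-0.43  0.12 -0.02] w 43.3 62.9 j6 -1.73
```

Emit:
send_rows:
  targets:
    - {"gripper":1,"x":0,"y":-0.03,"z":0.2,"ax":0,"ay":0,"az":0}
    - {"gripper":1,"x":0,"y":0,"z":0.2,"ax":0,"ay":0,"az":0}
    - {"gripper":1,"x":0,"y":0,"z":0.15,"ax":0,"ay":0,"az":0}
    - {"gripper":1,"x":0,"y":0,"z":0,"ax":0,"ay":0,"az":0}

```text
clock: 8.43
position: [525.8, -171.1, 96.3]
ee_rot: [0.092, 0.996, 0.0, -0.0]
contact_force: [0.7, -0.6, -3.7]
gripper_width: 43.4
grasp_force: 62.8
```

Emit:
send_rows:
  targets:
    - {"gripper":1,"x":0,"y":0,"z":0.1,"ax":0,"ay":0,"az":0}
    - {"gripper":1,"x":0,"y":0,"z":0.1,"ax":0,"ay":0,"az":0}
    - {"gripper":1,"x":0,"y":0,"z":0,"ax":0,"ay":0,"az":0}

```text
clock: 8.68
position: [525.9, -171.2, 94.6]
ee_rot: [0.092, 0.996, 0.0, -0.0]
contact_force: [-0.3, 0.3, -3.1]
gripper_width: 43.0
grasp_force: 62.8
```

```bash
python3 -c "
from h import *
pose()"
```

```text
t 8.68 p [ 525.9 -171.2   94.6] yaw 169.41 zax [ 0.  0. -1.] F [-0.3  0.3 -3.1] T [-0.01  0.1  -0.07] w 43.0 62.8 j6 -1.73
```

Emit:
send_rows:
  targets:
    - {"gripper":1,"x":0,"y":0,"z":0.1,"ax":0,"ay":0,"az":0}
    - {"gripper":1,"x":0,"y":0,"z":0.1,"ax":0,"ay":0,"az":0}
    - {"gripper":1,"x":0,"y":0,"z":0,"ax":0,"ay":0,"az":0}

```text
clock: 8.93
position: [526.1, -171.3, 94.4]
ee_rot: [0.092, 0.996, -0.0, 0.0]
contact_force: [-3.6, 1.7, 6.1]
gripper_width: 43.4
grasp_force: 64.0
```

Emit:
send_rows:
  targets:
    - {"gripper":1,"x":0,"y":0,"z":0.1,"ax":0,"ay":0,"az":0}
    - {"gripper":1,"x":0,"y":0,"z":0.1,"ax":0,"ay":0,"az":0}
    - {"gripper":1,"x":0,"y":0,"z":0,"ax":0,"ay":0,"az":0}

```text
clock: 9.18
position: [526.1, -171.3, 94.3]
ee_rot: [0.092, 0.996, -0.0, 0.001]
contact_force: [-7.3, 4.3, 14.7]
gripper_width: 43.4
grasp_force: 65.3
```

```bash
python3 -c "
from h import *
pose()"
```

```text
t 9.18 p [ 526.1 -171.3   94.3] yaw 169.47 zax [ 0.001 -0.001 -1.   ] F [-7.3  4.3 14.7] T [ 1.31  2.07 -0.01] w 43.4 65.3 j6 -1.73
```

The lever is home: contact came at exactly the predicted height. I relieve the pressure, then turn clockwise (+az).

Emit:
send_rows:
  targets:
    - {"gripper":1,"x":0,"y":0,"z":-0.25,"ax":0,"ay":0,"az":0}
    - {"gripper":1,"x":0,"y":0,"z":0,"ax":0,"ay":0,"az":3}
    - {"gripper":1,"x":0,"y":0,"z":0,"ax":0,"ay":0,"az":3}
    - {"gripper":1,"x":0,"y":0,"z":0,"ax":0,"ay":0,"az":3}
    - {"gripper":1,"x":0,"y":0,"z":0,"ax":0,"ay":0,"az":3}

```text
clock: 9.6
position: [525.5, -171.4, 94.4]
ee_rot: [0.196, 0.981, -0.0, -0.0]
contact_force: [-4.2, 1.5, 4.6]
gripper_width: 43.3
grasp_force: 63.7
```

```bash
python3 -c "
from h import *
pose()"
```

```text
t 9.6 p [ 525.5 -171.4   94.4] yaw 157.36 zax [-0.001 -0.001 -1.   ] F [-4.2  1.5  4.6] T [0.48 1.12 0.37] w 43.3 63.7 j6 -1.94
```

Emit:
send_rows:
  targets:
    - {"gripper":1,"x":0,"y":0,"z":0,"ax":0,"ay":0,"az":2}
    - {"gripper":1,"x":0,"y":0,"z":0,"ax":0,"ay":0,"az":2}
    - {"gripper":1,"x":0,"y":0,"z":0,"ax":0,"ay":0,"az":2}
    - {"gripper":1,"x":0,"y":0,"z":0,"ax":0,"ay":0,"az":1}
    - {"gripper":1,"x":0,"y":0,"z":0,"ax":0,"ay":0,"az":0}

```text
clock: 10.02
position: [525.5, -171.4, 94.4]
ee_rot: [0.255, 0.967, -0.0, -0.0]
contact_force: [-4.3, 0.3, 5.8]
gripper_width: 43.1
grasp_force: 63.9
```

```bash
python3 -c "
from h import *
pose()"
```

```text
t 10.02 p [ 525.5 -171.4   94.4] yaw 150.45 zax [-0.001 -0.    -1.   ] F [-4.3  0.3  5.8] T [0.46 1.18 0.23] w 43.1 63.9 j6 -2.07
```

Emit:
send_rows:
  targets:
    - {"gripper":1,"x":0,"y":0,"z":0,"ax":0,"ay":0,"az":1.5}
    - {"gripper":1,"x":0,"y":0,"z":0,"ax":0,"ay":0,"az":1.5}
    - {"gripper":1,"x":0,"y":0,"z":0,"ax":0,"ay":0,"az":0}

```text
clock: 10.27
position: [525.5, -171.3, 94.4]
ee_rot: [0.28, 0.96, -0.0, -0.0]
contact_force: [-4.4, 1.2, 4.9]
gripper_width: 43.1
grasp_force: 63.9
```

```bash
python3 -c "
from h import *
pose()"
```

```text
t 10.27 p [ 525.5 -171.3   94.4] yaw 147.43 zax [-0.001 -0.    -1.   ] F [-4.4  1.2  4.9] T [0.46 1.16 0.12] w 43.1 63.9 j6 -2.12
```

Emit:
send_rows:
  targets:
    - {"gripper":1,"x":0,"y":0,"z":0,"ax":0,"ay":0,"az":1}
    - {"gripper":1,"x":0,"y":0,"z":0,"ax":0,"ay":0,"az":1}
    - {"gripper":1,"x":0,"y":0,"z":0,"ax":0,"ay":0,"az":0}

```text
clock: 10.52
position: [525.5, -171.3, 94.4]
ee_rot: [0.297, 0.955, -0.0, -0.0]
contact_force: [-3.8, 1.0, 5.0]
gripper_width: 43.1
grasp_force: 63.9
```

```bash
python3 -c "
from h import *
pose()"
```

```text
t 10.52 p [ 525.5 -171.3   94.4] yaw 145.45 zax [-0.001 -0.    -1.   ] F [-3.8  1.   5. ] T [0.52 1.17 0.22] w 43.1 63.9 j6 -2.15
```

Emit:
send_rows:
  targets:
    - {"gripper":1,"x":0,"y":0,"z":0,"ax":0,"ay":0,"az":1}
    - {"gripper":1,"x":0,"y":0,"z":0,"ax":0,"ay":0,"az":1}
    - {"gripper":1,"x":0,"y":0,"z":0,"ax":0,"ay":0,"az":0}

```text
clock: 10.77
position: [525.6, -171.3, 94.4]
ee_rot: [0.313, 0.95, -0.0, -0.0]
contact_force: [-4.1, 1.4, 5.5]
gripper_width: 43.2
grasp_force: 63.8
```

```bash
python3 -c "
from h import *
pose()"
```

```text
t 10.77 p [ 525.6 -171.3   94.4] yaw 143.54 zax [-0.001 -0.001 -1.   ] F [-4.1  1.4  5.5] T [0.55 1.11 0.57] w 43.2 63.8 j6 -2.19
```

Emit:
send_rows:
  targets:
    - {"gripper":1,"x":0,"y":0,"z":0,"ax":0,"ay":0,"az":1}
    - {"gripper":1,"x":0,"y":0,"z":0,"ax":0,"ay":0,"az":0.5}
    - {"gripper":1,"x":0,"y":0,"z":0,"ax":0,"ay":0,"az":0}

```text
clock: 11.02
position: [525.6, -171.3, 94.4]
ee_rot: [0.323, 0.946, -0.001, -0.0]
contact_force: [-4.6, 1.7, 5.2]
gripper_width: 43.4
grasp_force: 63.6
```

```bash
python3 -c "
from h import *
pose()"
```

```text
t 11.02 p [ 525.6 -171.3   94.4] yaw 142.3 zax [-0.001 -0.001 -1.   ] F [-4.6  1.7  5.2] T [0.62 1.22 1.52] w 43.4 63.6 j6 -2.21
```

The stop is reached: torque rose from 0.2 to 1.5 N m while the rotation stalled. I unwind slightly, open and lift off.

Emit:
send_rows:
  targets:
    - {"gripper":1,"x":0,"y":0,"z":0,"ax":0,"ay":0,"az":-1}
    - {"gripper":1,"x":0,"y":0,"z":-0.05,"ax":0,"ay":0,"az":0}
    - {"gripper":-1,"x":0,"y":0,"z":0,"ax":0,"ay":0,"az":0}
    - {"gripper":-1,"x":0,"y":0,"z":0,"ax":0,"ay":0,"az":0}
    - {"gripper":-1,"x":0,"y":0,"z":0,"ax":0,"ay":0,"az":0}

```text
clock: 11.43
position: [526.8, -171.4, 94.0]
ee_rot: [0.318, 0.948, 0.0, 0.001]
contact_force: [-0.0, 0.3, 0.2]
gripper_width: 77.6
grasp_force: 0.0
```

Emit:
send_rows:
  targets:
    - {"gripper":-1,"x":0,"y":0,"z":0,"ax":0,"ay":0,"az":0}
    - {"gripper":-1,"x":0,"y":0,"z":0,"ax":0,"ay":0,"az":0}
    - {"gripper":-1,"x":0,"y":0,"z":0,"ax":0,"ay":0,"az":0}
    - {"gripper":-1,"x":0,"y":0,"z":0,"ax":0,"ay":0,"az":0}

```text
clock: 11.77
position: [526.0, -171.3, 93.8]
ee_rot: [0.318, 0.948, 0.0, 0.0]
contact_force: [0.9, -0.1, -0.1]
gripper_width: 85.5
grasp_force: 0.0
```

```bash
python3 -c "
from h import *
pose()"
```

```text
t 11.77 p [ 526.  -171.3   93.8] yaw 142.89 zax [ 0.  0. -1.] F [ 0.9 -0.1 -0.1] T [-0.03  0.02 -0.04] w 85.5 0.0 j6 -2.2
```

Emit:
send_rows:
  targets:
    - {"gripper":-1,"x":0,"y":0,"z":-1.5,"ax":0,"ay":0,"az":0}
    - {"gripper":-1,"x":0,"y":0,"z":-3,"ax":0,"ay":0,"az":0}
    - {"gripper":-1,"x":0,"y":0,"z":-4,"ax":0,"ay":0,"az":0}
    - {"gripper":-1,"x":0,"y":0,"z":-4,"ax":0,"ay":0,"az":0}
    - {"gripper":-1,"x":0,"y":0,"z":-3,"ax":0,"ay":0,"az":0}

```text
clock: 12.18
position: [526.6, -171.6, 252.5]
ee_rot: [0.318, 0.948, 0.0, 0.002]
contact_force: [0.4, -1.0, 0.1]
gripper_width: 85.4
grasp_force: 0.0
```

Emit:
send_rows:
  targets:
    - {"gripper":-1,"x":0,"y":0,"z":0,"ax":0,"ay":0,"az":0}
    - {"gripper":-1,"x":0,"y":0,"z":0,"ax":0,"ay":0,"az":0}
    - {"gripper":-1,"x":0,"y":0,"z":0,"ax":0,"ay":0,"az":0}

```text
clock: 12.43
position: [525.3, -171.1, 248.1]
ee_rot: [0.318, 0.948, 0.0, -0.001]
contact_force: [-0.3, 0.6, -0.4]
gripper_width: 85.2
grasp_force: 0.0
```

Run:
```python
from h import *
pose(); im,d,P=cloud('wrist'); cv2.imwrite('pics/w5.png',im[...,::-1])
q=P.reshape(-1,3); r=np.hypot(q[:,0]-525,q[:,1]+171.3)
a=q[(r<20)&(r>12)&(q[:,2]>100)]; print('hub top z',len(a),np.median(a[:,2]))
a=q[(r<80)&(r>35)&(q[:,2]>98)]; print('arm',len(a),a.mean(0),np.degrees(np.arctan2(a[:,1].mean()+171.3,a[:,0].mean()-525)))
a=q[(r<125)&(r>90)&(q[:,2]>98)]; print('grip',len(a),np.median(a,0),np.degrees(np.arctan2(a[:,1].mean()+171.3,a[:,0].mean()-525)))
```

```text
t 12.43 p [ 525.3 -171.1  248.1] yaw 142.89 zax [-0.001  0.001 -1.   ] F [-0.3  0.6 -0.4] T [ 0.02  0.05 -0.  ] w 85.2 0.0 j6 -2.2
hub top z 3972 322.9324581213071
arm 29378 [ 518.29245175 -164.51455452  301.93615961] 134.669225909033
grip 655 [ 604.81362064 -226.29569571  125.12671053] -34.29302275402061
```

View pics/w5.png

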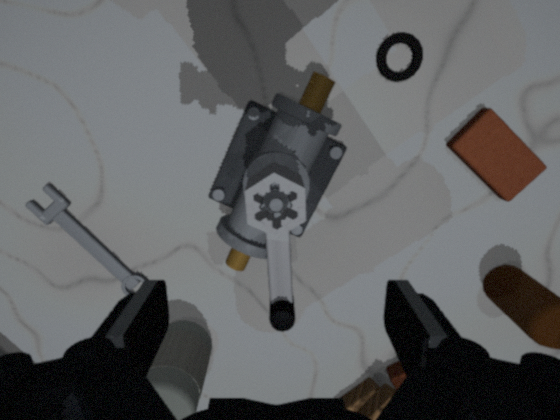

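The picture shows the lever on the stem, with the hub at (276,205) and the grip at (282,313), and the bystanders in place. I check the seating height and the angle to the pipe.

Run:
```python
from h import *
im,d,P=cloud('wrist'); q=P.reshape(-1,3); r=np.hypot(q[:,0]-525,q[:,1]+171.3); z=q[:,2]
a=q[(r<20)&(r>12)&(z>115)&(z<140)]; print('hub top',len(a),np.median(a,0))
a=q[(r<80)&(r>35)&(z>98)&(z<120)]; m=a.mean(0); v=np.linalg.svd((a-m)[:,:2],full_matrices=False)[2][0]; print('arm',m,np.degrees(np.arctan2(v[1],v[0])))
g=q[(r<125)&(r>88)&(z>118)&(z<140)]; print('grip',g.mean(0))
hsv=cv2.cvtColor(im,cv2.COLOR_RGB2HSV).reshape(-1,3); b=(hsv[:,0]>12)&(hsv[:,0]<28)&(hsv[:,1]>120)&(z>20)&(z<65)&(r<115)&(r>70)
n=q[b]; A=n[n[:,1]>-171].mean(0);B=n[n[:,1]<-171].mean(0); print(A,B,'valve y',np.degrees(np.arctan2(*(A-B)[[1,0]])))
for c in('top','scene'):
    i2,_=arm.get_image(c)
```

```text
hub top 1263 [ 527.60704718 -172.41119096  127.61166836]
arm [ 571.53328294 -203.45979617  110.74294632] -33.9875212430187
grip [ 605.488293   -226.25193079  124.68346497]
[483.00960011 -94.54014439  46.09855725] [ 566.70061381 -252.31989072   45.99708438] valve y 117.94279303945986
```

```bash
python3 -c "
from h import *
print(arm.job_done())"
```

```text
the job is handed in; nothing more can be done
None
```

The lever is fully home on the stem (hub top measured at about 127.6 mm against 127 mm nominal), the valve is turned clockwise to its stop and released with nothing else touched, and the job was handed in at about 12.5 s; no verdict came back.

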